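# Zero the mould turret, count three clicks, press the core home

## Robot

A 7-joint arm with a two-finger parallel gripper is mounted at the origin on the work surface. World frame = base frame: x ahead of the robot, y to its left, z up, the work surface at z = 0. Lengths are in m, angles in rad, forces in N, time in s.
With the tool pointing down it reaches from about 0.425 to 0.875 m from the base axis. Payload 9.9 kg.
Tool frame: the origin (TCP) lies at the very end of the fingers, on their centre line; the grasp point (between the pads) lies 19 mm behind it; z points along the fingers, y is the direction in which the jaws open and shut (so a half turn about z gives the same grasp; the last joint's range is limited). The gripper opens to 85 mm and grips with 20 to 120 N. Pads are 22 mm wide; open, the fingers measure 114 mm over their backs; the gripper's body (76 mm by 85 mm) begins 54 mm behind the grasp point. The pads swing forward as they close: fully open they stand 13 mm farther back than shut.
Start: joints at [-1.396, 0.576, 0.025, 1.437, -0.015, 1.129, -0.057], TCP at [0.173, 0.653, 0.194] pointing down, gripper open.
Joint ranges: [-2.76, 2.76], [-0.34, 2.15], [-1.52, 1.57], [0.19, 2.46], [-1.09, 4.23], [0.17, 1.99], [-2.82, 2.82]. Speed limits (rad/s): [2.22, 2.22, 3.01, 3.01, 3.14, 3.14, 3.14].

## Interface

Orientations are given as a rotation vector (axis times angle).
In Python, from cell import arm gives the robot as it stands. The module is installed in compiled form; this text tells all that it offers. Calls block until the motion is done:
- arm.move_pose(position, orientation): joint-space move of the TCP to a pose.
- arm.move_l(position, velocity=0.15, frame=None, contact_N=None): straight line of the TCP; frame=None keeps the orientation; velocity is the mean speed in m/s. With contact_N (N) it stops when the force on the tool has changed by that much, and returns True; else False.
- arm.movej(angles): joint-space move.
- arm.release() and arm.close(squeeze=None): open the fingers fully, or close them until they stop; squeeze is the grip in N (None keeps the last).
- arm.wait(seconds).
- arm.inverse_kinematics(position, orientation): joint angles nearest the present ones, or None.
- arm.state(): the state.
- arm.grab_frame(name): name is "scene" or "top" or "wrist"; returns the picture (420x560x3 uint8, blue, green, red); there is no depth.
- arm.get_calibration(name): a dict with "fovy" (degrees; the focal length in pixels is half the picture's height over the tangent of half this angle, whatever the lens; pixels are square), "cx", "cy" (the principal point, pixels), "origin" and "orientation" of the camera in the world. Camera axes: x right, y down, z forward; pixel columns grow to the right and rows downward; lengths in m; the calibration is good to about 2 mm. The wrist camera is an equidistant fisheye: a pixel r from the principal point sees the ray r / f radians off the axis. A picture is of the moment at which its call begins: read the wrist's pose just before it. get_calibration takes no time and is no camera call; for the wrist camera it gives the pose at the moment of the call.
A pose or a line that the arm cannot do raises arm.Unreachable and nothing moves.
- arm.finish_job(): hands the job in, once; it reports no verdict.
Trained networks look in the newest picture that a camera, given by its name, has taken for a name from the list of things; names that differ only in an ending like _2 or _b are one class to them, and where a whole thing is asked for, a point or a joint stands for the part that bears it (a point fixed in the world has none). Each returns a list of dicts, best first, with "conf" (0 to 1); they miss things now and then, are a little off and sometimes report something else, mostly with a low value. They report only what shows in the picture. A call takes as long as a camera call.
- arm.outline_of(camera, query): "pixels" (420x560 bool, what is visible of it) and "box" ([left, top, right, bottom] in pixels, round what is visible of it).
The state is a dict: "t": time; "q": joint angles; "qd": joint speeds; "joint_torque": joint torques, N m; "tcp_pos": TCP position; "tcp_rot": TCP orientation; "wrist_force": force on the tool from outside, world axes, zero at the start; "ft_torque": the same for the moment, N m; "gripper_width": opening from 0.0 (shut) to 1.0 (fully open).
Only numpy, scipy, OpenCV 4.12 (cv2) and the standard library are available. Lean on these libraries where they do the work, as an engineer would, in place of code of your own. Each camera call takes 0.05 s, during which the arm holds its last target.

## Task

Turn the mould turret back (clockwise seen from above) until it bears firmly but gently on its zero stop and keep it there for a moment, then turn it forward three clicks from zero. With the turret resting in that third click, push the press knob down to drive the core of the mould below it fully home, and let the press rise again. Do not force the turret or the press, press no other core, and leave the other things on the bench alone.

Things in the scene. Friction and masses are not known exactly. Their poses are not given: they have to be found in the camera images.
- station: fixed turret press: grey base plate 275 x 240 x 12 mm; column 36 x 50 mm, 150 mm high, centre 140 mm in +x of the turret axis; its arm, 36 mm wide, reaches back over the disc to 36 mm from the axis, 119 to 141 mm high. Origin on the turret's vertical axis at table height; z up, +x from axis to column. Low parts round the disc (stop, click housing) stay under 42 mm
- turret (a joint): turret angle, rad, + = forward = anticlockwise from above. Click n rests at n x 0.785; zero stop met at about -0.05, just behind click 0; upper limit 5.2; starts near click 2 to 5. A sprung ball snaps into each click: leaving one takes about 4 N at a post, the push falls to nothing halfway (0.39 rad on), then the turret jumps by itself into the next click
- disc: aluminium turret disc, 200 mm diameter, top 38 mm above the table; carries four upright posts for pushing, eight moulds on a 52 mm radius, and a rim ear that meets the zero stop. Origin on the axis at table height, turns with joint turret. At the zero stop push on a post with about 10 to 14 N; over 20 N on the disc or posts at any time is forcing it
- zero_stop: rubber-faced stop pin, 10 mm diameter, top 41 mm above the table, on the base plate 109 mm from the turret axis; it catches the ear on the disc's rim. Firm; origin at its foot, 12 mm above the table. To count as zeroed the ear must bear on it with at least 4 N for 0.3 s
- post0 (a point): top centre of one of four equal dark steel posts on the disc, 88 mm from the axis, 12 mm diameter, 55 mm tall (top 93 mm above the table); pushed along its circle it turns the turret. Anticlockwise about the axis from the station's +x, this post stands at turret angle + 22.5 deg, the others at + 112.5, + 202.5, + 292.5 deg
- press_top (a point): centre of the top of the black press knob, 46 mm diameter, 190 mm above the table when up, 52 mm from the turret axis towards the column; z up
- press (a joint): travel of the press knob downwards, m: 0 up, meets a raised core at about 0.018, core home at about 0.030, limit 0.034. A spring of about 3 to 4 N returns it; driving the core adds about 5 N, and the core seats on a rigid end
- press_knob: the press knob with its rod; origin on the rod's line at table height. Do not load it with more than 25 N
- core3 (a joint): travel of the white core of mould 3 (the mould under the press at click 3) downwards, m: 0 raised (head 21 mm diameter, 59 mm above the table), 0.012 home; it stays where it is pushed
- core0 (a joint): the same for the core of mould 0 (under the press at click 0): must stay raised, within 3 mm
- core1 (a joint): the same for the core of mould 1 (under the press at click 1): must stay raised, within 3 mm
- core2 (a joint): the same for the core of mould 2 (under the press at click 2): must stay raised, within 3 mm
- core4 (a joint): the same for the core of mould 4 (under the press at click 4): must stay raised, within 3 mm
- core5 (a joint): the same for the core of mould 5 (under the press at click 5): must stay raised, within 3 mm
- core6 (a joint): the same for the core of mould 6 (under the press at click 6): must stay raised, within 3 mm
- core7 (a joint): the same for the core of mould 7 (under the press at click 7): must stay raised, within 3 mm
- cup: paper cup, 72 mm wide, 85 mm tall, beside the turret; leave it. Origin at its underside
- mould_half: loose printed mould half, an open block 82 x 50 x 30 mm; leave it
- jar_lid: round lid, 72 mm wide, 14 mm thick; leave it
- stir_stick: flat wooden stick 150 x 18 x 4 mm; leave it

How it is judged:
On the way, in this order (a step that is already met when the one before it is completed fails the run):
1. the turret's ear bears on the zero stop (contact force between disc and zero_stop above 4 N), for 0.3 s.
2. the turret rests in the third click, core 3 still raised (value of joint turret between 2.26619 and 2.44619 rad and value of joint core3 below 0.004 m and value of joint press below 0.012 m), for 0.3 s.
3. the press drives core 3 home with the turret in click 3 (value of joint turret between 2.26619 and 2.44619 rad and value of joint core3 above 0.0108 m and value of joint press above 0.026 m), for 0.2 s.
At the end, for the whole second after the job is handed in: the turret rests in click 3 (joint turret within 0.09 rad of 2.356), core 3 is home within 1.5 mm, all other cores are raised within 3 mm, and the press is back up within 4 mm (value of joint turret between 2.26619 and 2.44619 rad and value of joint core3 above 0.0105 m and value of joint press below 0.004 m and value of joint each of core0, core1, core2, core4, core5, core6, core7 below 0.003 m); the robot touches nothing.
It fails at once if the turret is forced: more than 20 N between the robot and the disc or its posts (contact force between any of the fingers, the arm and disc above 20 N).
It fails at once if more than 25 N on the press knob (contact force between any of the fingers, the arm and press_knob above 25 N).
It fails at once if another mould's core is pressed in (value of joint any of core0, core1, core2, core4, core5, core6, core7 above 0.003 m).
It fails at once if a bystander is moved by more than 20 mm (distance of any of cup, mould_half, jar_lid, stir_stick from where it was at the start of the episode above 0.02 m).
It also fails if it takes over 72 s, if anything falls off the work surface, if the arm or the gripper's body presses on something with over 40 N, if the wrist force passes 120 N, or if a joint passes its speed limit or range.

## Working session

There is one attempt and no reset: what is moved stays moved. The work goes in short steps, each a Python script; the robot and the scene stay as the last script left them, time stands still between calls to the robot, and variables do not carry over. Pictures are saved under pics/ and viewed, and the job is handed in when it is done.

```bash
mkdir -p pics; ls; python3 - <<'E'
from cell import arm
import cv2
s=arm.state(); print(s)
for n in("scene","top","wrist"):
    c=arm.get_calibration(n); print(n,c)
    cv2.imwrite(f"pics/{n}0.png",arm.grab_frame(n))
E
```

```text
pics
{'t': 0.0, 'q': array([-1.39583596,  0.57650617,  0.02484733,  1.4379103 , -0.01502416,
        1.12902701, -0.05648266]), 'qd': array([ 0.00051229, -0.00101086,  0.00079181,  0.00018518,  0.00050153,
        0.0001507 , -0.00091554]), 'joint_torque': array([ 2.42392580e-04, -7.65759301e+01,  2.25057878e+00, -2.85973155e+01,
        1.52614585e-02,  1.28991090e-02, -2.43449318e-05]), 'tcp_pos': array([0.17257775, 0.65202166, 0.19335942]), 'tcp_rot': array([-4.05247740e-01, -3.11519436e+00,  2.60700836e-03]), 'wrist_force': array([0.17991773, 0.92956353, 0.66227922]), 'ft_torque': array([-0.04534258, -0.02785211, -0.04029503]), 'gripper_width': 0.9996483238341471}
scene {'fovy': 53.32553787451007, 'cx': 278.6613749366559, 'cy': 211.33970797057836, 'origin': array([ 0.99132767, -0.43712902,  0.92423074]), 'orientation': array([-2.37907516, -0.85557133,  0.2639713 ])}
top {'fovy': 47.361178256184154, 'cx': 275.2377898298549, 'cy': 209.73051456524456, 'origin': array([0.51499646, 0.053852  , 1.2146423 ]), 'orientation': array([-2.15778372,  2.19635657, -0.13271639])}
wrist {'fovy': 65.70646984690485, 'cx': 288.7728192009203, 'cy': 209.96605399675843, 'origin': array([0.1011924 , 0.67134608, 0.37251193]), 'orientation': array([2.29666966, 1.76683648, 0.26009313])}
```

View pics/scene0.png

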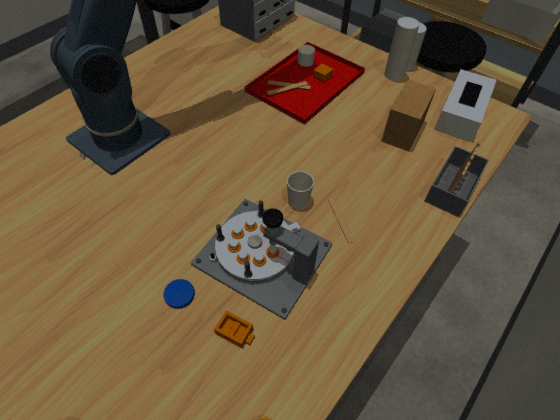

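View pics/top0.png

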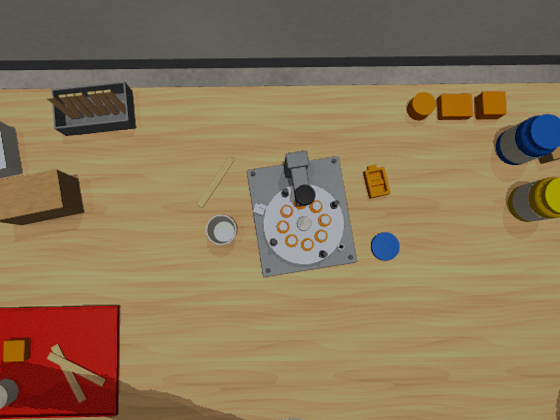

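View pics/wrist0.png

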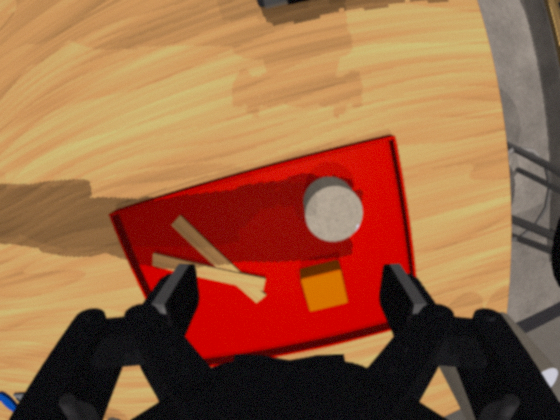

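The top view shows the station with the disc centre near (304,223), the knob at (305,195), the column at (297,163), a cup at (222,230), and the lid and mould half on the right. Next I'll fit the station pose.

```bash
cat > h.py <<'E'
from cell import arm
import numpy as np, cv2
from scipy.spatial.transform import Rotation as R
def cam(n):
    c=arm.get_calibration(n); f=210/np.tan(np.radians(c["fovy"])/2)
    return f,c["cx"],c["cy"],np.array(c["origin"]),R.from_rotvec(c["orientation"]).as_matrix()
def proj(n,P,c=None):
    f,cx,cy,o,M=c or cam(n); p=(np.atleast_2d(P)-o)@M
    return np.c_[cx+f*p[:,0]/p[:,2],cy+f*p[:,1]/p[:,2]]
def back(n,uv,z):
    f,cx,cy,o,M=cam(n); uv=np.atleast_2d(uv)
    d=np.c_[(uv[:,0]-cx)/f,(uv[:,1]-cy)/f,np.ones(len(uv))]@M.T
    return o+d*((z-o[2])/d[:,2])[:,None]
E
python3 - <<'E'
from h import *
t=cv2.imread("pics/top0.png"); s=cv2.imread("pics/scene0.png")
cv2.imwrite("pics/tc.png",cv2.resize(t[140:290,190:400],None,fx=3.8,fy=3.8,interpolation=cv2.INTER_CUBIC))
cv2.imwrite("pics/sc.png",cv2.resize(s[170:360,150:360],None,fx=3.1,fy=3.1,interpolation=cv2.INTER_CUBIC))
for n in("top","scene"):
  arm.grab_frame(n)
  for q in("disc","station","press_knob","zero_stop","post0","cup","mould_half","jar_lid","stir_stick"):
    r=arm.outline_of(n,q)
    for d in r[:2]:
        m=d["pixels"]; ys,xs=np.nonzero(m); print(n,q,round(d["conf"],2),np.round(d["box"]),m.sum(),xs.mean().round(1),ys.mean().round(1))
print(arm.state()["t"])
E
```

```text
top disc 0.9 [262. 186. 346. 262.] 4756 303.1 225.8
top station 0.79 [246. 152. 354. 276.] 10518 301.0 214.3
top post0 0.7 [261. 187. 344. 266.] 4629 303.1 226.0
top post0 0.54 [312. 203. 321. 212.] 53 316.6 205.5
top cup 0.84 [206. 215. 238. 246.] 747 220.9 229.2
top mould_half 0.89 [361. 164. 392. 200.] 637 376.1 181.1
top jar_lid 0.95 [371. 232. 398. 259.] 639 384.9 245.6
top stir_stick 0.64 [200. 159. 231. 206.] 404 214.8 182.2
top stir_stick 0.31 [370. 234. 401. 259.] 633 385.2 245.7
scene disc 0.63 [214. 200. 297. 279.] 3789 249.6 247.1
scene station 0.87 [192. 199. 332. 320.] 9280 262.8 256.5
scene press_knob 0.89 [263. 209. 282. 246.] 367 272.0 220.0
scene zero_stop 0.44 [209. 256. 215. 263.] 55 212.1 257.8
scene post0 0.65 [212. 198. 298. 284.] 3844 249.9 247.2
scene cup 0.71 [288. 173. 312. 209.] 819 299.1 188.9
scene mould_half 0.58 [210. 311. 256. 347.] 966 234.5 329.6
scene mould_half 0.21 [262. 209. 284. 247.] 360 271.9 220.0
scene jar_lid 0.78 [163. 280. 196. 311.] 702 178.6 293.5
scene stir_stick 0.86 [328. 195. 352. 244.] 320 339.9 219.0
1.15
```

View pics/tc.png

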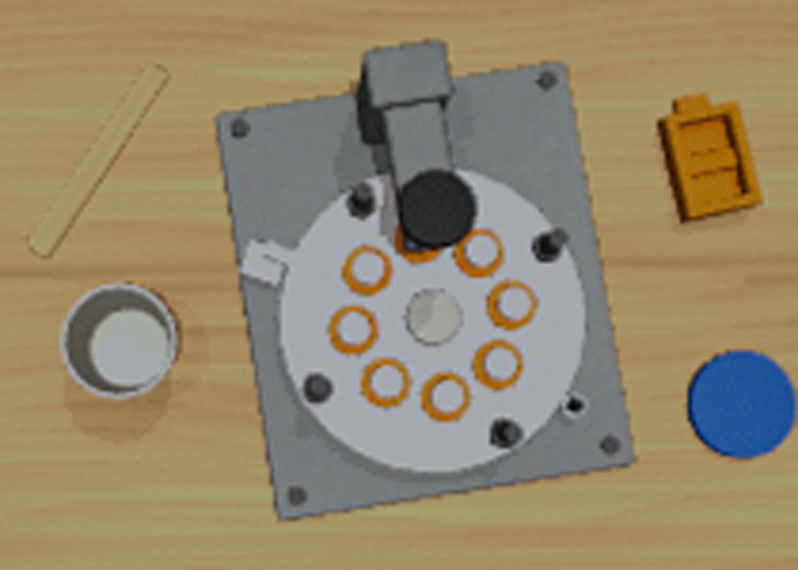

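View pics/sc.png

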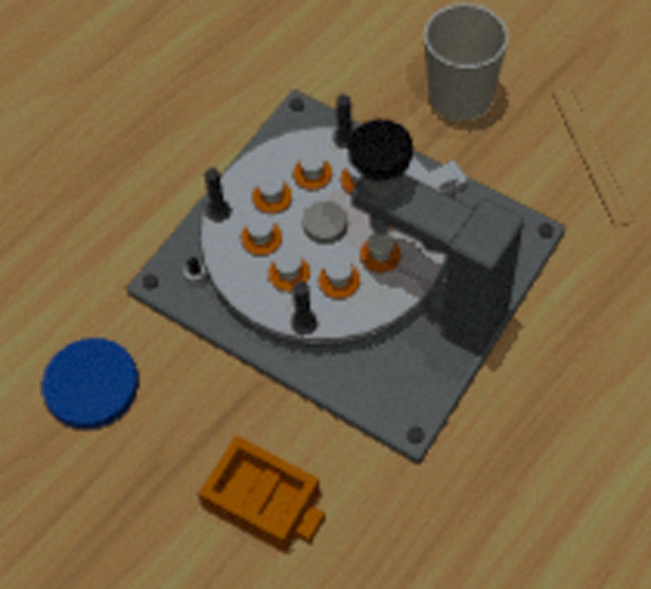

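The top crop shows the stop at (573,404), i.e. full-image (340.8,246.3), the click housing on the left, and the posts at 45° to the arm. The ear is not visible yet. Now I'll fit the pose from the known features in both views.

```bash
cat > fit.py <<'E'
from h import *
from scipy.optimize import least_squares
ct,cs=cam("top"),cam("scene")
T=lambda x,y:(190+x/3.8-.4,140+y/3.8-.4); S=lambda x,y:(150+x/3.1-.4,170+y/3.1-.4)
def pw(p,l):
    x,y,a=p[:3]; l=np.array(l); c,s=np.cos(a),np.sin(a)
    return np.array([x+c*l[0]-s*l[1],y+s*l[0]+c*l[1],l[2]])
def post(k,th,z=.093): 
    a=th+np.radians(22.5+90*k); return [.088*np.cos(a),.088*np.sin(a),z]
def obs(p):
    th=p[3]
    o=[("t",T(437,208),[.052,0,.19]),("s",S(382,146),[.052,0,.19])]
    # column top corners (station +x is image up, +y image left)
    o+=[("t",T(363,52),[.158,.025,.15]),("t",T(445,41),[.158,-.025,.15]),("t",T(451,96),[.122,-.025,.15]),("t",T(373,109),[.122,.025,.15])]
    return o
def posts(p):
    th=p[3]; L=[]
    for k in range(4):
        L.append(post(k,th))
    return L
pt=[T(361,193),T(317,386),T(506,428),T(558,238)]
ps=[S(343,100),S(212,174),S(301,290)]
def res(p,full=False):
    r=[];n=[]
    for c,uv,l in obs(p):
        r.append(proj(0,pw(p,l),ct if c=="t" else cs)[0]-np.array(uv)); n.append((c,l))
    P=np.array([pw(p,l) for l in posts(p)])
    for c,uvs,cc in(("t",pt,ct),("s",ps,cs)):
        q=proj(0,P,cc)
        for uv in uvs:
            d=q-np.array(uv); r.append(d[np.argmin((d**2).sum(1))]); n.append((c,"post",uv))
    if full:
        for a,b in zip(n,r): print(a,np.round(b,1))
    return np.concatenate(r)
u0=back("top",T(434,316),.04)[0]; k0=back("top",T(437,208),.19)[0]
print(u0,k0)
a0=np.arctan2(*(k0-u0)[[1,0]])
best=min((least_squares(res,[u0[0],u0[1],a,t],loss="soft_l1") for t in np.arange(0,1.5,.2) for a in(a0,a0+.2,a0-.2)),key=lambda r:r.cost)
p=best.x; print(p,best.cost); res(p,True)
print("turret mod pi/2",p[3]%(np.pi/2), "in clicks",p[3]%(np.pi/2)/.7854)
st=back("top",T(573,404),.041)[0]; d=st-[p[0],p[1],.041]
print("stop r",np.hypot(*d[:2]),"station ang deg",np.degrees(np.arctan2(d[1],d[0])-p[2])%360,st)
im=cv2.imread("pics/top0.png"); im2=cv2.imread("pics/scene0.png")
for I,c in((im,ct),(im2,cs)):
    big=cv2.resize(I,None,fx=4,fy=4)
    def dr(l,col): 
        for q in proj(0,[pw(p,x) for x in l],c): cv2.circle(big,tuple(int(v) for v in (q+.5)*4),2,col,-1)
    dr([[.1*np.cos(a),.1*np.sin(a),.038] for a in np.arange(0,6.28,.05)],(0,255,0))
    dr([post(k,p[3]) for k in range(4)],(0,0,255)); dr([[.052+.023*np.cos(a),.023*np.sin(a),.19] for a in np.arange(0,6.28,.2)],(255,0,255))
    dr([[.158,.025,.15],[.158,-.025,.15],[.122,.025,.15],[.122,-.025,.15]],(255,255,0))
    if I is im: cv2.imwrite("pics/to.png",big[580:1140,880:1560])
    else: cv2.imwrite("pics/so.png",big[740:1300,740:1360])
np.save("p.npy",p)
E
python3 fit.py
```

```text
[ 0.60301668 -0.03893957  0.04      ] [ 0.65331055 -0.0303251   0.19      ]
[ 0.60185111 -0.03796109  0.13994847  0.00705889] 6.066330947956009
('t', [0.052, 0, 0.19]) [ 0.2 -0. ]
('s', [0.052, 0, 0.19]) [-0.2 -1.4]
('t', [0.158, 0.025, 0.15]) [-0.3 -0.7]
('t', [0.158, -0.025, 0.15]) [-0.1 -1.2]
('t', [0.122, -0.025, 0.15]) [ 0.9 -0.2]
('t', [0.122, 0.025, 0.15]) [-0.4 -0.2]
('t', 'post', (284.6, 190.38947368421051)) [ 0.7 -0.3]
('t', 'post', (273.021052631579, 241.17894736842103)) [0.4 0.2]
('t', 'post', (322.7578947368421, 252.23157894736843)) [2.5 1.2]
('t', 'post', (336.44210526315794, 202.23157894736843)) [ 0.1 -0.3]
('s', 'post', (260.2451612903226, 201.85806451612902)) [ 0.1 -0.9]
('s', 'post', (217.98709677419353, 225.7290322580645)) [ 0.  -0.7]
('s', 'post', (246.69677419354838, 263.14838709677423)) [ 0.3 -1.4]
turret mod pi/2 0.0070588853876425795 in clicks 0.008987631000308862
stop r 0.10609046780759426 station ang deg 229.25506609879733 [ 0.54449552 -0.12721086  0.041     ]
```

View pics/to.png

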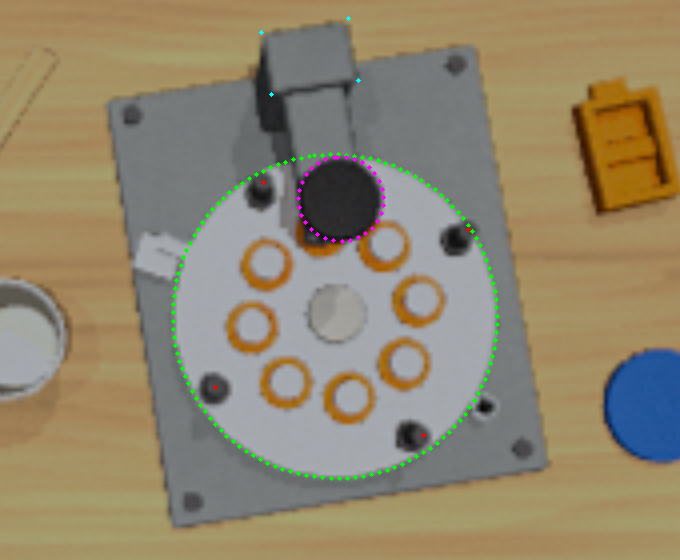

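View pics/so.png

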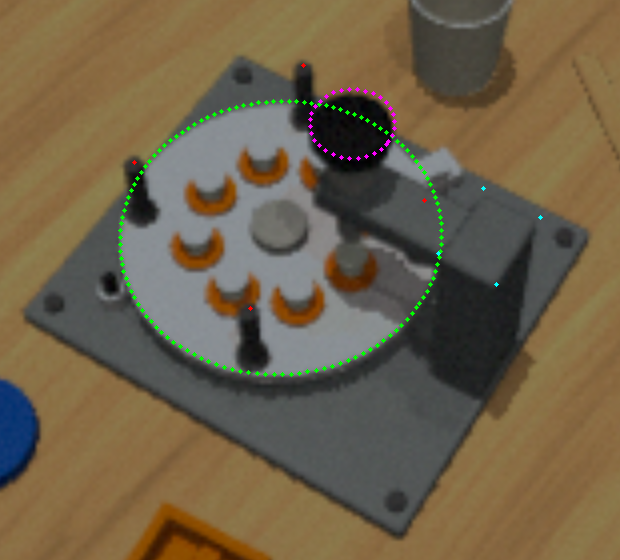

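The fit agrees in both views to within 1-2 px, and the stop comes out at r=106 mm against the expected 109. The turret is at an even click, so 2 or 4. The ear is hidden or merged with the click housing, which suggests click 4. Next I'll check the IK for the finger arcs, then move to a hover and look with the wrist camera.

```bash
cat >> h.py <<'E'
p=np.load("p.npy") if __import__("os").path.exists("p.npy") else None
def st2w(l):
    x,y,a=p[:3]; c,s=np.cos(a),np.sin(a)
    return np.array([x+c*l[0]-s*l[1],y+s*l[0]+c*l[1],l[2]])
def pose(phi,z,r=.088,flip=0):
    "finger centre at station angle phi(deg); tool x along the tangent, tool z down"
    a=np.radians(phi); P=st2w([r*np.cos(a),r*np.sin(a),z]); w=a+p[2]+np.pi/2+flip*np.pi
    x=np.array([np.cos(w),np.sin(w),0]); zz=np.array([0,0,-1.]); y=np.cross(zz,x)
    return P,R.from_matrix(np.c_[x,y,zz]).as_rotvec()
E
python3 - <<'E'
from h import *
for f in(0,1):
  for ph in(100,125,150,175,200,222,236):
    P,o=pose(ph,.066,flip=f); q=arm.inverse_kinematics(P,o); print(f,ph,P.round(3),None if q is None else np.round(q,2))
f,cx,cy,o,M=cam("top")
for n,uv,z in(("cup",(222,228),.085),("lid",(385,246),.014),("mh",(376,181),.03)):
    w=back("top",uv,z)[0]; print(n,w, np.hypot(*(w-[p[0],p[1],z])[:2]), np.degrees(np.arctan2(w[1]-p[1],w[0]-p[0])-p[2]))
E
```

```text
0 100 [0.575 0.046 0.066] [-0.16  0.57 -0.    1.85  0.    0.71  1.72]
0 125 [0.542 0.026 0.066] [-0.09  0.53 -0.06  1.94  0.05  0.67  2.13]
0 150 [ 0.52  -0.005  0.066] [ 0.04  0.51 -0.17  1.99  0.14  0.65  2.53]
0 175 [ 0.514 -0.043  0.066] [-0.7   0.97  1.36  2.03 -1.08  1.15 -1.93]
0 200 [ 0.524 -0.079  0.066] [-0.62  0.99  1.36  2.   -1.08  1.17 -1.44]
0 222 [ 0.545 -0.105  0.066] [-0.51  0.86  1.13  1.93 -0.94  1.01 -1.2 ]
0 236 [ 0.563 -0.117  0.066] [-0.4   0.76  0.91  1.88 -0.77  0.9  -1.13]
1 100 [0.575 0.046 0.066] [-0.57  0.68  0.67  1.87 -0.58  0.8  -0.85]
1 125 [0.542 0.026 0.066] [-0.5   0.6   0.56  1.96 -0.48  0.72 -0.46]
1 150 [ 0.52  -0.005  0.066] [-0.4   0.56  0.48  2.01 -0.41  0.67 -0.04]
1 175 [ 0.514 -0.043  0.066] [-0.3   0.55  0.44  2.02 -0.38  0.65  0.44]
1 200 [ 0.524 -0.079  0.066] [-0.23  0.56  0.44  1.98 -0.38  0.67  0.94]
1 222 [ 0.545 -0.105  0.066] [-0.16  0.59  0.41  1.92 -0.35  0.7   1.33]
1 236 [ 0.563 -0.117  0.066] [-0.08  0.6   0.32  1.87 -0.27  0.72  1.51]
cup [0.59059312 0.15805272 0.085     ] 0.19633684052013295 85.2686985998096
lid [ 0.54292576 -0.24368964  0.014     ] 0.21400102014742323 -114.00137747527141
mh [ 0.70578955 -0.22392244  0.03      ] 0.2130371365208255 -68.816543530244
```

```bash
python3 - <<'E'
from h import *
arm.close()
P,o=pose(222,.25,flip=1); arm.move_pose(P,o)
s=arm.state(); print(s["t"],s["tcp_pos"],P,s["wrist_force"],s["gripper_width"])
cv2.imwrite("pics/w1.png",arm.grab_frame("wrist")); cv2.imwrite("pics/t1.png",arm.grab_frame("top"))
E
```

```text
4.8917 [ 0.54557401 -0.10446271  0.24982674] [ 0.54530752 -0.10539122  0.25      ] [ 0.08346133  0.53585403 -0.95496243] 0.00524454239932419
```

View pics/w1.png

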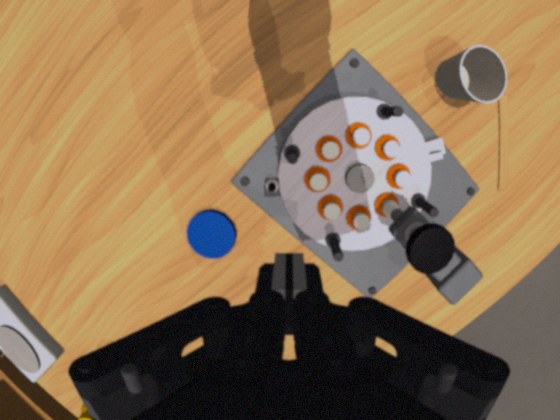

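The wrist view shows the whole disc (centre near (359,178)) and the stop at (271,186). A white ear and housing sit at (435,150), which fits click 4. I'll check my station fit against this view.

```bash
cat >> h.py <<'E'
def fproj(P,c):
    f,cx,cy,o,M=c; q=(np.atleast_2d(P)-o)@M; rr=np.hypot(q[:,0],q[:,1]); t=np.arctan2(rr,q[:,2])
    return np.c_[cx+f*t*q[:,0]/rr,cy+f*t*q[:,1]/rr]
def overlay(img,c,name,th=0,crop=None,fish=True):
    k=4; big=cv2.resize(img,None,fx=k,fy=k,interpolation=cv2.INTER_CUBIC)
    def dr(l,col):
        L=[st2w(x) for x in l]
        for q in (fproj(L,c) if fish else proj(0,L,c)): cv2.circle(big,tuple(int(v) for v in (q+.5)*k),2,col,-1)
    dr([[.1*np.cos(a),.1*np.sin(a),.038] for a in np.arange(0,6.28,.05)],(0,255,0))
    dr([[.088*np.cos(a),.088*np.sin(a),z] for z in(.038,.093) for a in np.radians(22.5+90*np.arange(4))+th],(0,0,255))
    dr([[.052+.023*np.cos(a),.023*np.sin(a),.19] for a in np.arange(0,6.28,.2)],(255,0,255))
    x0,y0,x1,y1=crop; cv2.imwrite(name,cv2.resize(big[y0*k:y1*k,x0*k:x1*k],None,fx=.6,fy=.6,interpolation=cv2.INTER_AREA))
E
python3 - <<'E'
from h import *
overlay(cv2.imread("pics/w1.png"),cam("wrist"),"pics/w1o.png",0,(220,40,520,300))
E
```

```text
(no output)
```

View pics/w1o.png

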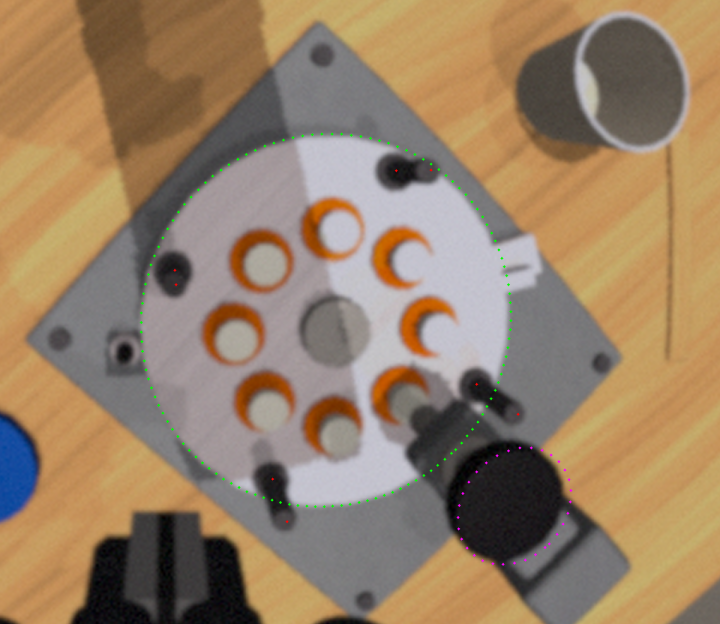

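The overlay fits to within about 2 mm. Now the first backward stroke, pushing the post at 202.5° clockwise by two clicks.

```bash
cat >> h.py <<'E'
def arc(phis,v=.05,z=.066,cN=13,log=True):
    for ph in phis:
        P,o=pose(ph,z,flip=1)
        hit=arm.move_l(P,velocity=v,frame=o,contact_N=cN)
        s=arm.state(); F=s["wrist_force"]; a=np.arctan2(*(s["tcp_pos"][[1,0]]-p[[1,0]]))-p[2]
        ta=np.array([-np.sin(a+p[2]),np.cos(a+p[2])]); 
        if log: print(round(s["t"],2),ph,"at",round(np.degrees(a)%360,1),"Ft %.1f |F| %.1f"%(F[:2]@ta,np.linalg.norm(F)),hit)
        if hit: return True
    return False
E
python3 - <<'E'
from h import *
P,o=pose(222,.066,flip=1); print(arm.move_l(P,velocity=.15,contact_N=8))
s=arm.state(); print(s["tcp_pos"]-P,s["wrist_force"])
arc([217,213,210,205,200,195,190,185],v=.03)
E
```

```text
False
[ 0.00046861 -0.000194    0.0006752 ] [0.2280257  0.17555527 0.52290115]
6.78 217 at 217.1 Ft 1.2 |F| 1.4 False
7.13 213 at 213.1 Ft 0.7 |F| 1.0 False
7.43 210 at 210.1 Ft 0.5 |F| 0.6 False
7.84 205 at 205.1 Ft 0.9 |F| 1.4 False
8.25 200 at 200.1 Ft -0.1 |F| 0.8 False
8.66 195 at 195.1 Ft -0.4 |F| 1.0 False
9.07 190 at 190.1 Ft -0.6 |F| 1.2 False
9.47 185 at 185.1 Ft -0.1 |F| 0.2 False
```

No contact force yet, so I'll look.

```bash
python3 - <<'E'
from h import *
c=cam("wrist"); im=arm.grab_frame("wrist"); cv2.imwrite("pics/w2.png",im)
t=arm.grab_frame("top");cv2.imwrite("pics/t2.png",cv2.resize(t[140:290,190:400],None,fx=3.8,fy=3.8,interpolation=cv2.INTER_CUBIC))
E
```

```text
(no output)
```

View pics/w2.png

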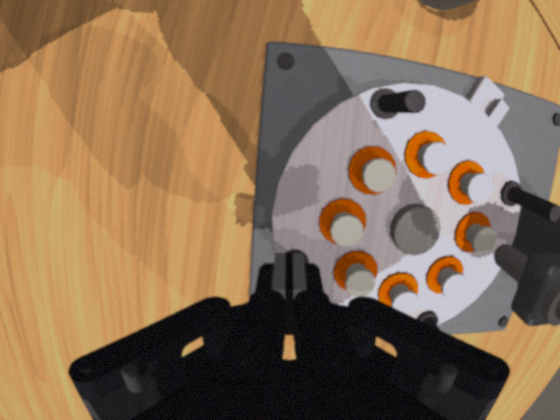

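View pics/t2.png

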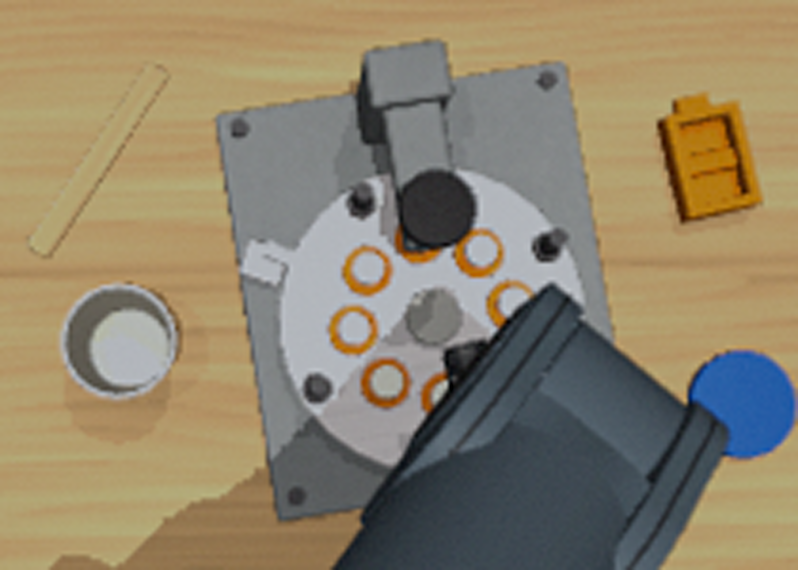

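```bash
python3 - <<'E'
from h import *
s=arm.state(); c=cam("wrist"); print(s["tcp_pos"],s["tcp_rot"],s["q"].round(2),s["gripper_width"])
d=s["tcp_pos"]-[p[0],p[1],0]; print("r",np.hypot(*d[:2]),"ang",np.degrees(np.arctan2(d[1],d[0])-p[2])%360)
print("tcp px",fproj(s["tcp_pos"],c))
for a in(22.5,112.5,202.5,292.5):
    print(a,fproj([st2w([.088*np.cos(np.radians(a)),.088*np.sin(np.radians(a)),z]) for z in(.038,.093)],c).round())
overlay(cv2.imread("pics/w2.png"),c,"pics/w2o.png",0,(230,60,530,340))
E
```

```text
[ 0.5162473  -0.05812535  0.06608547] [ 1.95368749e+00  2.45975421e+00 -3.87145118e-05] [-0.47  0.64  0.78  2.02 -0.66  0.75  0.94] -0.0012672015105680665
r 0.08794663032678235 ang 185.23613629493536
tcp px [[289.23564318 242.17810779]]
22.5 [[510. 191.]
 [557. 212.]]
112.5 [[385. 102.]
 [417.  99.]]
202.5 [[295. 261.]
 [297. 304.]]
292.5 [[426. 319.]
 [452. 362.]]
```

View pics/w2o.png

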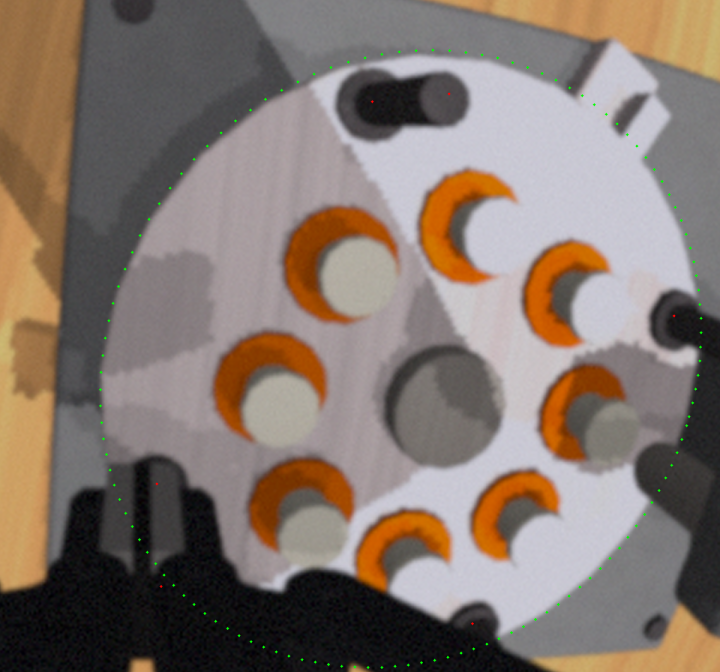

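A post stands at 202.5° behind the finger, and I need to know whether the turret moved 0° or 90°. I'll compare the rim features in unwrapped station-frame pictures.

```bash
cat >> h.py <<'E'
def unwrap(img,c,fish,z=.038):
    th=np.radians(np.arange(0,360,.5)); rr=np.arange(.06,.13,.0005)
    A,B=np.meshgrid(th,rr); L=np.stack([p[0]+B*np.cos(A+p[2]),p[1]+B*np.sin(A+p[2]),np.full(A.shape,z)],-1).reshape(-1,3)
    q=(fproj(L,c) if fish else proj(0,L,c)).reshape(A.shape+(2,)).astype(np.float32)
    return cv2.remap(img,q[...,0],q[...,1],cv2.INTER_CUBIC)
E
python3 - <<'E'
from h import *
rows=[unwrap(cv2.imread("pics/top0.png"),cam("top"),False),unwrap(cv2.imread("pics/scene0.png"),cam("scene"),False)]
t2=arm.grab_frame("top"); s2=arm.grab_frame("scene")
rows+=[unwrap(t2,cam("top"),False),unwrap(s2,cam("scene"),False)]
im=np.vstack(rows)
for k in range(0,360,45): cv2.putText(im,str(k),(2*k,10),0,.4,(0,0,255),1)
cv2.imwrite("pics/unw.png",im)
E
```

```text
(no output)
```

View pics/unw.png

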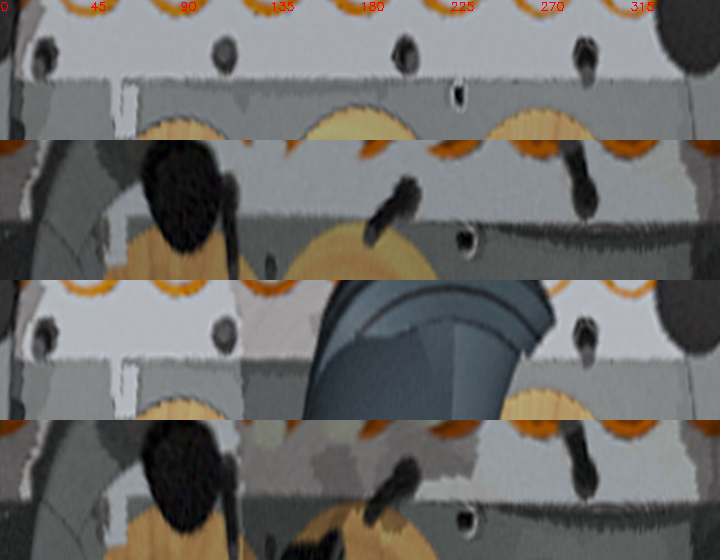

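```bash
python3 - <<'E'
from h import *
s=arm.grab_frame("scene"); c=cam("scene"); st=arm.state()
k=4;big=cv2.resize(s,None,fx=k,fy=k,interpolation=cv2.INTER_CUBIC)
for P in(st["tcp_pos"],st2w([-.0813,-.0337,.093]),st2w([-.0813,-.0337,.038])):
    q=proj(0,P,c)[0]; print(q); cv2.circle(big,tuple(int(v) for v in (q+.5)*k),4,(0,0,255),-1)
cv2.imwrite("pics/s2.png",big[600:1180,560:1340])
E
```

```text
[223.25569941 222.59182064]
[218.05664603 224.83242609]
[220.34146444 237.23414348]
```

View pics/s2.png

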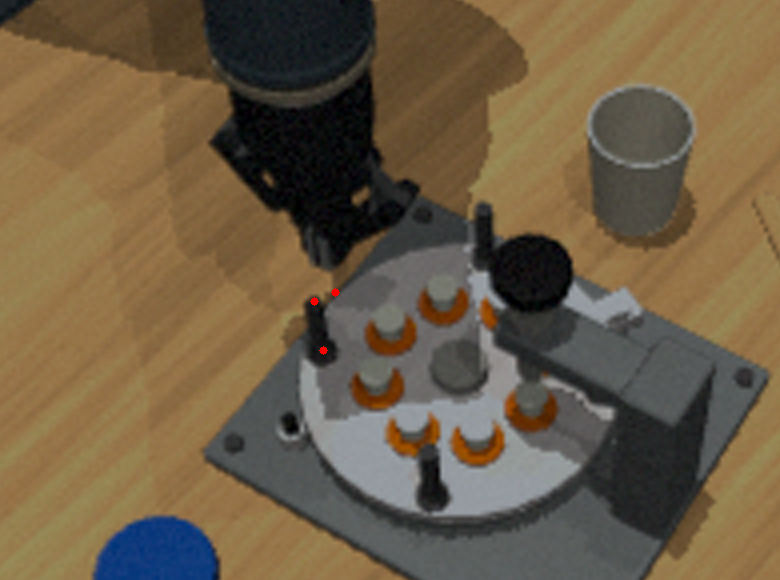

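The visible fingertip sits well above the projected TCP, so the finger passed over the post. I'll measure the real tip height in the wrist and scene views.

```bash
python3 - <<'E'
from h import *
st=arm.state(); cw=cam("wrist"); cs=cam("scene"); ct=cam("top")
for d in(0,.01,.02,.03,.04):
    P=st["tcp_pos"]+[0,0,d]; print(d,fproj(P,cw).round(1),proj(0,P,cs).round(1))
c=arm.get_calibration("wrist"); print(c["origin"]-st["tcp_pos"], R.from_rotvec(c["orientation"]).as_matrix()[:,2])
w=arm.grab_frame("wrist"); print(c["fovy"])
cv2.imwrite("pics/w3.png",cv2.resize(w[220:330,230:350],None,fx=6,fy=6,interpolation=cv2.INTER_CUBIC))
E
```

```text
0 [[289.2 242.1]] [[223.3 222.6]]
0.01 [[289.2 248.9]] [[222.9 220.3]]
0.02 [[289.2 256.3]] [[222.5 217.9]]
0.03 [[289.3 264.5]] [[222.1 215.6]]
0.04 [[289.3 273.7]] [[221.7 213.1]]
[-0.01691645  0.07192028  0.17908463] [ 0.06515738 -0.28075263 -0.95756591]
65.70646984690485
```

View pics/w3.png

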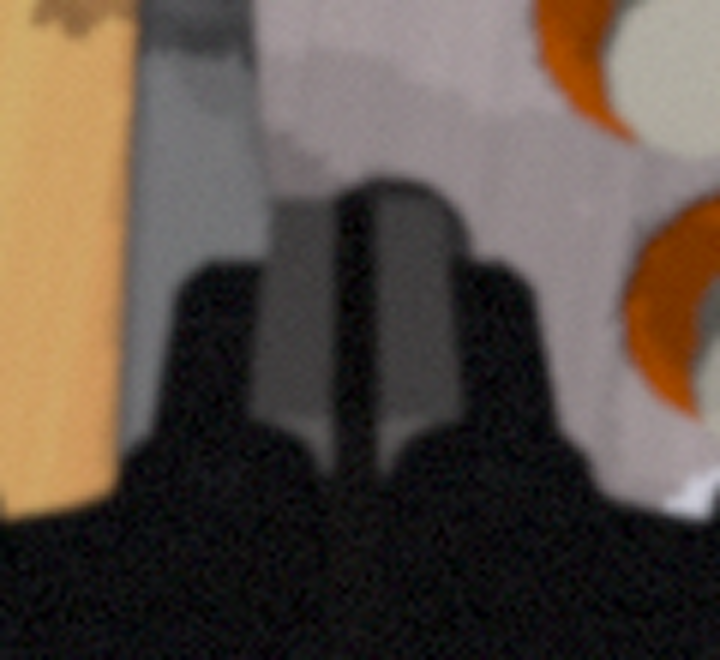

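```bash
python3 - <<'E'
from h import *
s=arm.grab_frame("scene")
c=s[180:260,180:280].astype(float); c=255*(c/255)**.5
cv2.imwrite("pics/s3.png",cv2.resize(c.astype(np.uint8),None,fx=7.5,fy=7.5,interpolation=cv2.INTER_CUBIC))
E
```

```text
(no output)
```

View pics/s3.png

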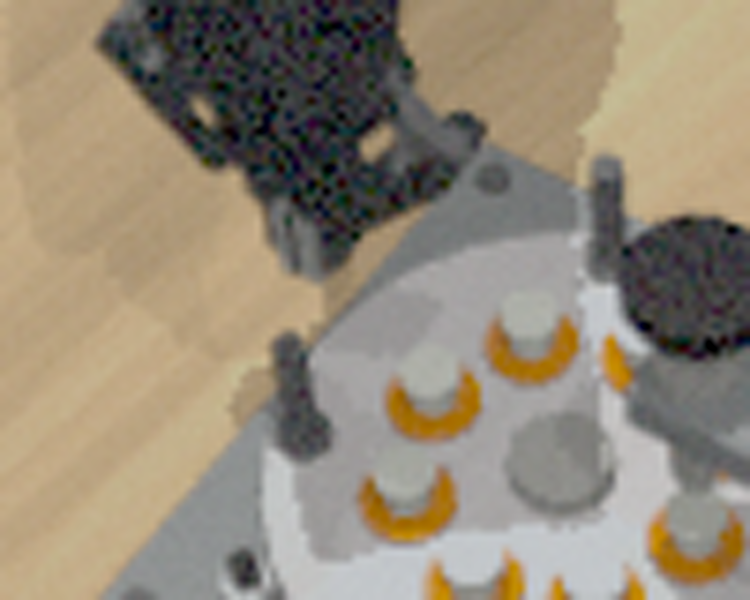

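```bash
python3 - <<'E'
from h import *
st=arm.state()
f,cx,cy,o1,M1=cam("wrist")
def fray(u,v):
    r=np.hypot(u-cx,v-cy);t=r/f; return M1@np.array([np.sin(t)*(u-cx)/r,np.sin(t)*(v-cy)/r,np.cos(t)])
F,CX,CY,o2,M2=cam("scene")
def sray(u,v):
    d=M2@np.array([(u-CX)/F,(v-CY)/F,1]); return d/np.linalg.norm(d)
for a,b in(((290,253),(221.3,216.7)),((290,251),(221.3,217.5)),((288,253),(219,215.5))):
    d1,d2=fray(*a),sray(*b)
    s,t=np.linalg.lstsq(np.c_[d1,-d2],o2-o1,rcond=None)[0]
    A,B=o1+s*d1,o2+t*d2; Rt=R.from_rotvec(st["tcp_rot"]).as_matrix()
    print(A,B,"gap",np.linalg.norm(A-B),"rel tcp in tool",((A+B)/2-st["tcp_pos"])@Rt)
# knob/gear checks: post tops in scene vs wrist
E
```

```text
[ 0.51596123 -0.05543488  0.08724253] [ 0.51245806 -0.05809745  0.08804182] gap 0.004472186452392572 rel tcp in tool [ 0.00156129 -0.00159213 -0.02161891]
[ 0.51602291 -0.05564821  0.08412182] [ 0.51236861 -0.0584396   0.08494775] gap 0.004672044986270993 rel tcp in tool [ 0.00129382 -0.00166836 -0.01851152]
[ 0.51472686 -0.05479017  0.08924507] [ 0.50732    -0.06043133  0.09099724] gap 0.009473877834374094 rel tcp in tool [ 0.00145661 -0.00488664 -0.024098  ]
```

Triangulating the tip puts the real end of the shut fingers about 20-25 mm behind the stated TCP, so they cleared the 93 mm post. I'll go back and descend lower with contact guarding.

```bash
python3 - <<'E'
from h import *
print(arc([203,222],v=.1,z=.085,cN=6))
P,o=pose(222,.05,flip=1); print(arm.move_l(P,velocity=.06,contact_N=4))
P,o=pose(222,.042,flip=1); print(arm.move_l(P,velocity=.02,contact_N=4))
s=arm.state(); print(s["t"],s["tcp_pos"]-P,s["wrist_force"])
im=arm.grab_frame("scene")
c=im[180:260,180:280].astype(float); c=255*(c/255)**.5
cv2.imwrite("pics/s4.png",cv2.resize(c.astype(np.uint8),None,fx=7.5,fy=7.5,interpolation=cv2.INTER_CUBIC))
w=arm.grab_frame("wrist");cv2.imwrite("pics/w4.png",w)
E
```

```text
10.31 203 at 202.8 Ft 0.6 |F| 0.7 False
10.79 222 at 221.3 Ft 0.6 |F| 0.6 False
False
False
False
12.075 [-7.21685752e-05 -4.08046783e-06 -7.63393444e-05] [-0.22119842 -0.53468502 -0.58106753]
```

View pics/s4.png

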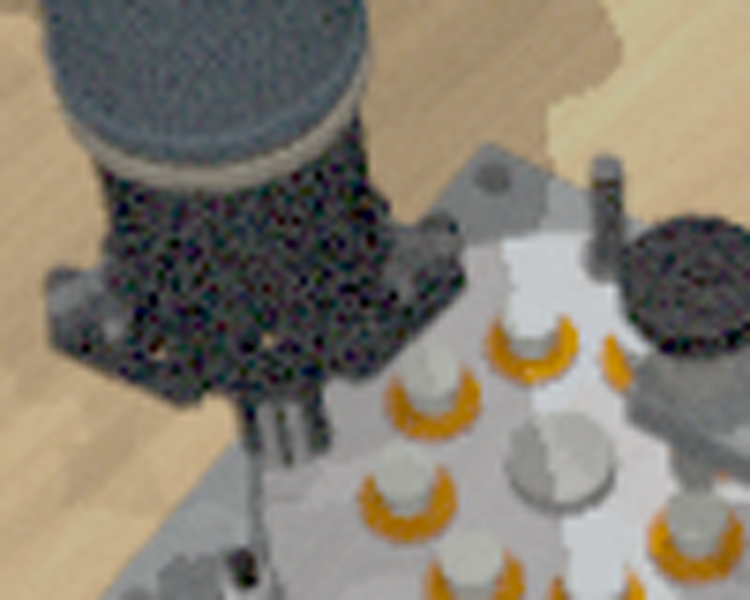

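View pics/w4.png

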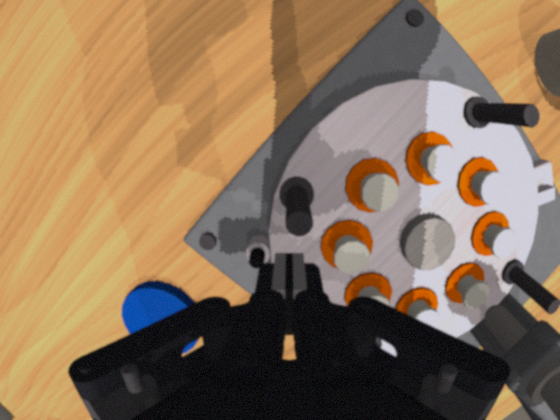

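```bash
python3 - <<'E'
from h import *
print(arc([218],v=.03,z=.042,cN=6)); print(arc([214,211,208,205,202],v=.025,z=.042,cN=9))
cv2.imwrite("pics/w5.png",arm.grab_frame("wrist"))
E
```

```text
12.53 218 at 218.0 Ft 0.0 |F| 0.7 False
False
12.93 214 at 214.2 Ft 0.4 |F| 0.5 False
13.26 211 at 211.3 Ft 3.2 |F| 3.2 False
13.59 208 at 207.9 Ft 2.4 |F| 2.5 False
13.93 205 at 204.8 Ft 0.3 |F| 0.9 False
14.26 202 at 201.8 Ft 1.2 |F| 1.7 False
False
```

View pics/w5.png

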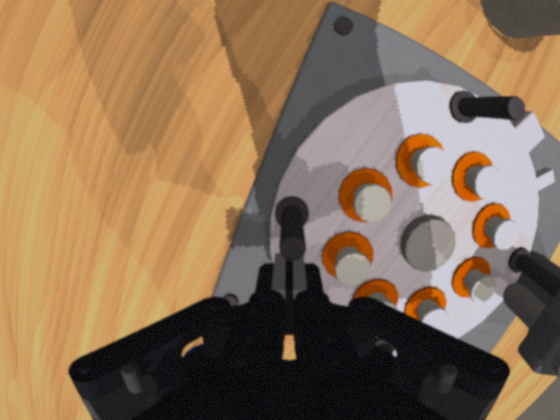

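The finger is now in contact and the ear has separated from the housing at upper right, which confirms click 4 and clockwise motion. Continuing.

```bash
python3 - <<'E'
from h import *
arc([196,190,184,178,172,166,160,154,149,144,140],v=.035,z=.042,cN=9)
w=arm.grab_frame("wrist"); cv2.imwrite("pics/w6.png",w)
E
```

```text
14.72 196 at 195.7 Ft -0.5 |F| 0.9 False
15.14 190 at 190.0 Ft 0.7 |F| 1.1 False
15.56 184 at 184.1 Ft 0.5 |F| 1.0 False
15.97 178 at 178.2 Ft -0.5 |F| 0.8 False
16.39 172 at 172.2 Ft -0.3 |F| 0.4 False
16.81 166 at 166.5 Ft 2.8 |F| 2.8 False
17.23 160 at 160.1 Ft 2.1 |F| 2.5 False
17.64 154 at 153.9 Ft 0.7 |F| 0.9 False
18.01 149 at 149.0 Ft 0.5 |F| 0.8 False
18.38 144 at 144.1 Ft 0.4 |F| 0.6 False
18.7 140 at 140.2 Ft 0.1 |F| 0.7 False
```

View pics/w6.png

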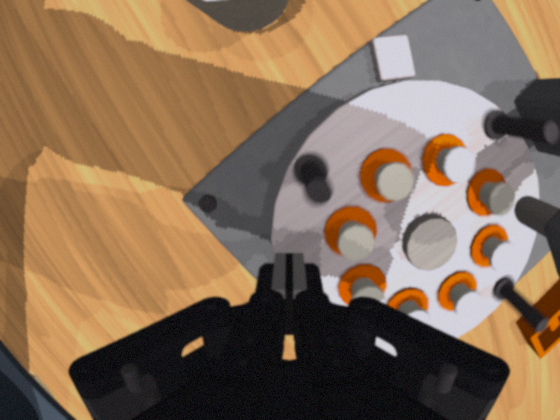

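Two clicks were made: the post jumped ahead to 112.5° and only the housing shows at (393,58). Now the second stroke, ending gently at the stop.

```bash
python3 - <<'E'
from h import *
P,o=pose(140,.095,flip=1); arm.move_l(P,velocity=.15)
P,o=pose(180,.095,flip=1); arm.move_l(P,velocity=.15,frame=o)
P,o=pose(222,.095,flip=1); arm.move_l(P,velocity=.15,frame=o)
P,o=pose(222,.042,flip=1); print(arm.move_l(P,velocity=.1,contact_N=5))
arc([217,211,205,199,193,187,181,175,169,163,157,151,145,139],v=.04,z=.042,cN=9)
w=arm.grab_frame("wrist"); cv2.imwrite("pics/w7.png",w)
E
```

```text
False
22.01 217 at 217.2 Ft 0.1 |F| 0.8 False
22.39 211 at 211.7 Ft 2.9 |F| 4.1 False
22.77 205 at 205.1 Ft 1.8 |F| 1.9 False
23.16 199 at 198.7 Ft 0.4 |F| 0.7 False
23.54 193 at 192.9 Ft 0.5 |F| 1.0 False
23.93 187 at 187.1 Ft 0.8 |F| 1.0 False
24.31 181 at 181.2 Ft 0.4 |F| 0.6 False
24.69 175 at 175.2 Ft 0.5 |F| 0.6 False
25.07 169 at 169.3 Ft -0.0 |F| 0.9 False
25.46 163 at 163.4 Ft 1.9 |F| 2.2 False
25.84 157 at 157.1 Ft 1.4 |F| 1.9 False
26.23 151 at 151.0 Ft -0.1 |F| 0.2 False
26.61 145 at 145.1 Ft 0.7 |F| 0.8 False
26.99 139 at 139.2 Ft -0.4 |F| 0.7 False
```

View pics/w7.png

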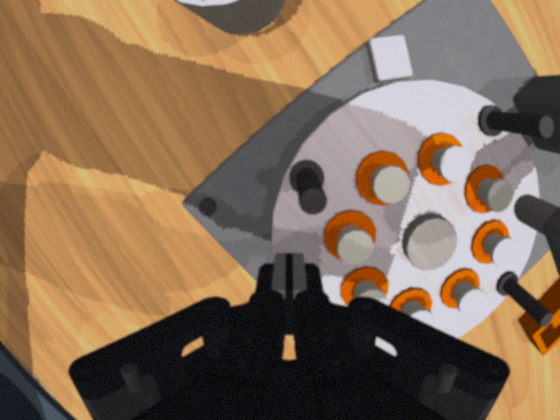

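```bash
python3 - <<'E'
from h import *
arc([132,127],v=.03,z=.042,cN=7)
def ft(n=6):
    L=[]
    for _ in range(n):
        s=arm.state(); a=np.arctan2(*(s["tcp_pos"][[1,0]]-p[[1,0]])); L.append(s["wrist_force"][:2]@[-np.sin(a),np.cos(a)]); arm.wait(.01)
    return np.mean(L),max(L),np.degrees(a-p[2])%360
print(ft())
P,o=pose(115,.042,flip=1); print(arm.move_l(P,velocity=.01,frame=o,contact_N=9))
print(arm.state()["t"],ft())
for i in range(15):
    m,mx,ph=ft(); print(round(m,1),round(mx,1),round(ph,2),round(arm.state()["t"],2))
    if m>10.5: break
    # nudge 0.25 mm clockwise from the present place
    s=arm.state(); a=np.radians(ph)+p[2]; d=np.array([np.sin(a),-np.cos(a),0])
    tgt=s["tcp_pos"]+d*(.0004 if m<8 else .00025); arm.move_l(tgt,velocity=.01)
E
```

```text
27.55 132 at 132.2 Ft 0.6 |F| 0.8 False
27.96 127 at 127.2 Ft -0.4 |F| 1.0 False
(np.float64(0.0014009327087662153), np.float64(1.033769329752938), np.float64(127.24602115459452))
True
29.1 (np.float64(2.8626173263972206), np.float64(3.382933008169918), np.float64(121.4152631340543))
2.9 3.3 121.46 29.2
2.9 3.8 121.18 29.5
4.4 4.7 121.04 29.8
5.3 5.8 121.03 30.1
5.5 6.3 121.0 30.4
5.0 5.8 121.03 30.7
5.0 5.7 121.0 31.0
5.2 5.6 121.0 31.3
5.3 6.6 121.01 31.6
5.4 6.1 121.02 31.9
5.5 6.0 121.01 32.2
5.2 5.6 121.01 32.5
5.4 5.8 121.02 32.8
5.2 5.8 121.02 33.1
5.0 5.4 121.0 33.4
```

The force stalled because I nudged from the actual position each time. Now I'll advance the target cumulatively.

```bash
python3 - <<'E'
from h import *
def ft(n=5):
    L=[]
    for _ in range(n):
        s=arm.state(); a=np.arctan2(*(s["tcp_pos"][[1,0]]-p[[1,0]])); L.append(s["wrist_force"][:2]@[-np.sin(a),np.cos(a)]); arm.wait(.01)
    return np.mean(L),max(L),np.degrees(a-p[2])%360
s=arm.state(); m,mx,ph=ft(); a=np.radians(ph)+p[2]; d=np.array([np.sin(a),-np.cos(a),0]); base=s["tcp_pos"]; off=.0004
for i in range(14):
    off+=.0002 if m<9 else .0001
    arm.move_l(base+d*off,velocity=.01); m,mx,ph=ft(); print(round(off*1e3,2),round(m,1),round(mx,1),round(ph,2),round(arm.state()["t"],2))
    if m>11: break
for i in range(4): arm.wait(.12); print(ft(3))
w=arm.grab_frame("wrist"); cv2.imwrite("pics/w8.png",w); cv2.imwrite("pics/t8.png",arm.grab_frame("top"));cv2.imwrite("pics/s8.png",arm.grab_frame("scene"))
E
```

```text
0.6 5.2 5.7 120.98 33.98
0.8 6.4 6.8 120.98 34.27
1.0 6.9 7.3 120.96 34.57
1.2 7.3 8.0 120.95 34.86
1.4 8.4 9.1 120.93 35.15
1.6 8.9 9.3 120.91 35.44
1.8 9.4 10.1 120.91 35.73
1.9 9.6 9.7 120.89 36.02
2.0 9.9 10.5 120.9 36.32
2.1 9.9 10.6 120.86 36.61
2.2 10.3 11.1 120.88 36.9
2.3 10.7 11.2 120.88 37.19
2.4 10.9 11.3 120.86 37.48
2.5 11.7 12.1 120.87 37.77
(np.float64(11.512674202214646), np.float64(11.90842301085098), np.float64(120.85920829311856))
(np.float64(11.789390528222862), np.float64(12.212277746929022), np.float64(120.8703428357957))
(np.float64(10.834153835520752), np.float64(11.516514445660773), np.float64(120.87343227185694))
(np.float64(11.43437843027859), np.float64(11.89473073282755), np.float64(120.87080068006797))
```

View pics/w8.png

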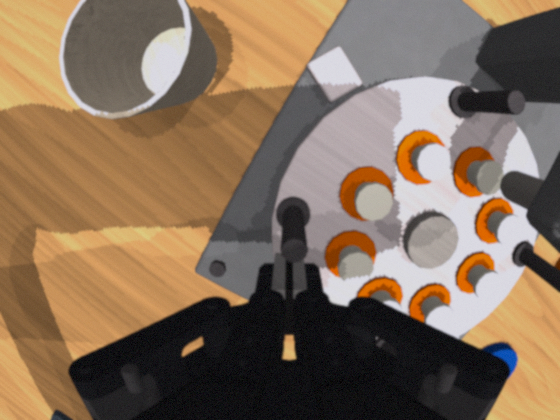

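View pics/s8.png

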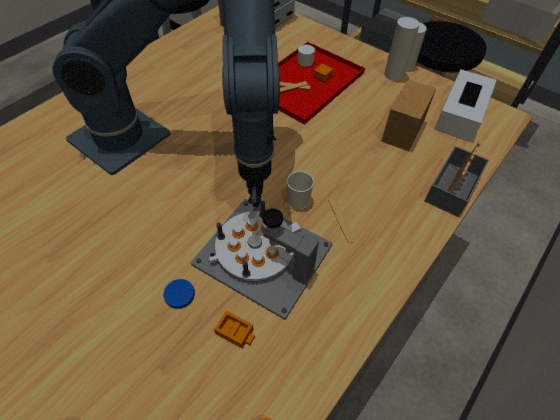

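The turret position is stalled firm, the push held at about 11.4 N for over 0.5 s, and the scene view shows the ear at the stop (212,258). Zeroed. Now I'll go to the post's other side and push forward.

```bash
python3 - <<'E'
from h import *
P,o=pose(125,.042,flip=1); arm.move_l(P,velocity=.05,frame=o)
P,o=pose(125,.098,flip=1); arm.move_l(P,velocity=.15)
P,o=pose(95,.098,flip=1); arm.move_l(P,velocity=.12,frame=o)
P,o=pose(95,.042,flip=1); print(arm.move_l(P,velocity=.1,contact_N=5))
arc([100,106,112,118,124,130,137,144,151,158,165,172,179],v=.045,z=.042,cN=9)
w=arm.grab_frame("wrist"); cv2.imwrite("pics/w9.png",w)
E
```

```text
False
41.04 100 at 99.7 Ft -0.1 |F| 0.3 False
41.4 106 at 105.4 Ft -2.4 |F| 2.7 False
41.76 112 at 111.8 Ft -0.7 |F| 1.8 False
42.12 118 at 118.0 Ft -1.5 |F| 1.6 False
42.48 124 at 123.9 Ft 0.4 |F| 0.7 False
42.83 130 at 129.8 Ft -0.5 |F| 0.9 False
43.23 137 at 136.7 Ft -0.0 |F| 0.4 False
43.62 144 at 143.7 Ft -0.1 |F| 0.6 False
44.01 151 at 150.4 Ft -1.8 |F| 1.9 False
44.4 158 at 157.8 Ft -1.0 |F| 2.0 False
44.79 165 at 165.0 Ft -0.0 |F| 1.1 False
45.18 172 at 171.9 Ft -0.1 |F| 0.4 False
45.58 179 at 178.8 Ft -1.0 |F| 1.2 False
```

View pics/w9.png

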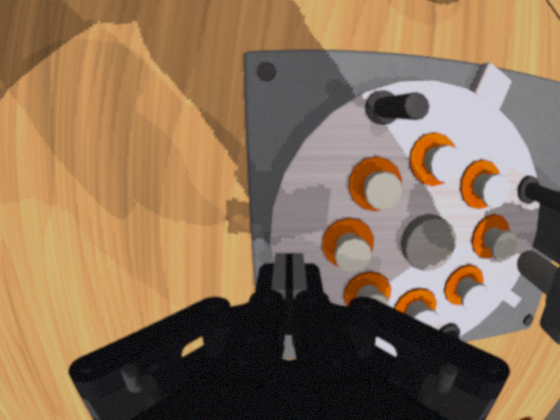

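The ear now shows at (512,298), about 327° in the station frame, so the turret is at click 2. Now the third click.

```bash
python3 - <<'E'
from h import *
arc([186,192,198,204,210,215,218],v=.045,z=.042,cN=9)
arm.wait(.15)
P,o=pose(212,.042,flip=1); arm.move_l(P,velocity=.08,frame=o)
P,o=pose(212,.12,flip=1); arm.move_l(P,velocity=.15)
c=cam("wrist"); w=arm.grab_frame("wrist"); cv2.imwrite("pics/w10.png",w); overlay(w,c,"pics/w10o.png",np.radians(45),(230,60,530,320))
im=np.vstack([unwrap(w,c,True)]); cv2.imwrite("pics/u10.png",im); print(arm.state()["t"],arm.state()["wrist_force"])
E
```

```text
46.02 186 at 185.8 Ft 0.4 |F| 0.7 False
46.38 192 at 191.7 Ft 0.0 |F| 0.1 False
46.73 198 at 197.5 Ft -2.5 |F| 2.6 False
47.09 204 at 204.0 Ft -0.7 |F| 0.8 False
47.45 210 at 210.2 Ft -0.3 |F| 0.8 False
47.77 215 at 215.0 Ft -0.3 |F| 0.6 False
48.02 218 at 217.9 Ft -1.4 |F| 1.5 False
49.15 [-0.3983811   0.5743318  -0.46840368]
```

View pics/w10o.png

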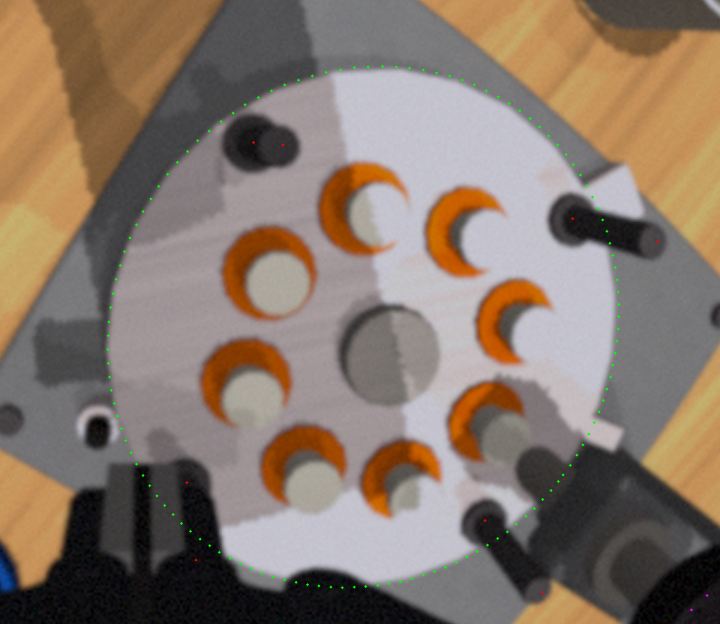

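Posts, cores and the ear (about 12°, beside the arm) all match click 3, at t=49 s. Next I'll move over the knob and press.

```bash
python3 - <<'E'
from h import *
s=arm.state(); P=s["tcp_pos"].copy(); P[2]=.225; arm.move_l(P,velocity=.2)
K=st2w([.052,0,.225]); arm.move_l(K,velocity=.2)
F0=arm.state()["wrist_force"][2]
K[2]=.150; h=arm.move_l(K,velocity=.04,contact_N=3)
s=arm.state(); print(s["t"],h,s["tcp_pos"]-K,s["wrist_force"],F0)
z0=s["tcp_pos"][2]
K[2]=z0-.015; h=arm.move_l(K,velocity=.03,contact_N=12)
s=arm.state(); print(s["t"],h,(z0-s["tcp_pos"][2])*1e3,s["wrist_force"].round(1))
E
```

```text
52.4667 True [-3.24229970e-05  9.47501486e-06  2.11174058e-04] [ 0.34968909 -0.55887064  1.53984168] 0.5843211348947956
53.1 False 15.35500222302133 [ 0.2 -0.2  4.5]
```

```bash
python3 - <<'E'
from h import *
K=arm.state()["tcp_pos"].copy(); z0=K[2]
for i in range(13):
    K[2]=z0-.002*(i+1); h=arm.move_l(K,velocity=.015,contact_N=8)
    s=arm.state(); print(round(s["t"],2),h,round(s["tcp_pos"][2],4),round(K[2],4),s["wrist_force"][2].round(1))
    if s["wrist_force"][2]>12.5 or h: break
arm.wait(.3)
s=arm.state(); print(s["t"],s["tcp_pos"][2],s["wrist_force"].round(1))
cv2.imwrite("pics/s11.png",arm.grab_frame("scene"))
E
```

```text
53.41 False 0.133 0.1329 6.4
53.69 False 0.131 0.1309 6.7
53.98 False 0.1291 0.1289 6.8
54.26 False 0.1271 0.1269 7.5
54.54 False 0.1251 0.1249 6.2
54.83 False 0.1231 0.1229 6.9
55.03 True 0.1223 0.1209 11.5
55.3333 0.12239073541197171 [-3.5  1.3 10.5]
```

The force stepped up for about 12 mm of travel and then rose sharply, so the core has seated. I'll nudge slightly to confirm rigidity, hold, then rise.

```bash
python3 - <<'E'
from h import *
K=arm.state()["tcp_pos"].copy(); z1=K[2]
for d in(.0008,.0014,.002):
    K[2]=z1-d; arm.move_l(K,velocity=.01); s=arm.state(); print(round(s["t"],2),s["tcp_pos"][2].round(5),s["wrist_force"].round(1))
    if s["wrist_force"][2]>13.5: break
arm.wait(.25); s=arm.state(); print(s["tcp_pos"],s["wrist_force"].round(1))
K[2]=.16; arm.move_l(K,velocity=.08); K[2]=.24; arm.move_l(K,velocity=.15)
P,o=pose(200,.25,r=.1,flip=1); arm.move_l(P,velocity=.2)
s=arm.state(); print(s["t"],s["wrist_force"])
c=cam("wrist"); w=arm.grab_frame("wrist"); cv2.imwrite("pics/w12.png",w)
cv2.imwrite("pics/s12.png",cv2.resize(arm.grab_frame("scene")[170:360,150:360],None,fx=3.1,fy=3.1,interpolation=cv2.INTER_CUBIC))
E
```

```text
55.63 0.12232 [-2.9  1.3 12. ]
55.88 0.12209 [-3.7  1.2 15.1]
[ 0.65344733 -0.03068576  0.12212672] [-3.7  1.7 15.1]
58.3583 [ 0.78524161 -0.04168185 -0.11709831]
```

View pics/w12.png

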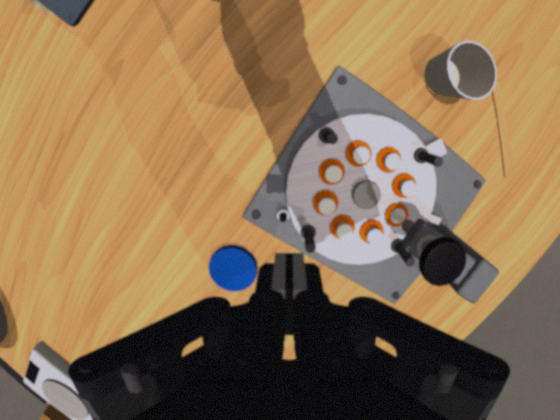

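View pics/s12.png

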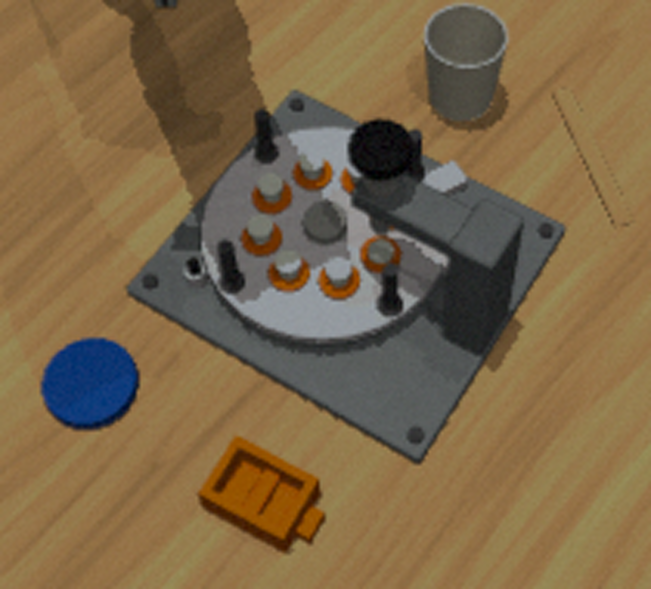

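One core at (380,250) looks lower than before. I'll check which mould stands there and whether the knob is up.

```bash
python3 - <<'E'
from h import *
c=cam("scene")
for k in range(8):
    a=np.radians(45*k); print(45*k,[((proj(0,st2w([.052*np.cos(a),.052*np.sin(a),z]),c)[0]-[150,170]+.4)*3.1).round() for z in(.038,.047,.059)])
a=cv2.imread("pics/scene0.png"); b=arm.grab_frame("scene")
f=lambda i:cv2.resize(i[200:270,215:305],None,fx=4.4,fy=4.4,interpolation=cv2.INTER_CUBIC)
cv2.imwrite("pics/cmp.png",np.clip(np.hstack([f(a),f(b)])*1.4,0,255).astype(np.uint8))
E
```

```text
0 [array([381., 254.]), array([381., 248.]), array([381., 240.])]
45 [array([389., 212.]), array([389., 206.]), array([389., 198.])]
90 [array([361., 179.]), array([361., 173.]), array([360., 164.])]
135 [array([313., 173.]), array([313., 166.]), array([312., 158.])]
180 [array([273., 196.]), array([272., 190.]), array([271., 182.])]
225 [array([262., 237.]), array([262., 231.]), array([260., 223.])]
270 [array([290., 272.]), array([289., 267.]), array([288., 259.])]
315 [array([340., 280.]), array([340., 274.]), array([339., 266.])]
```

View pics/cmp.png

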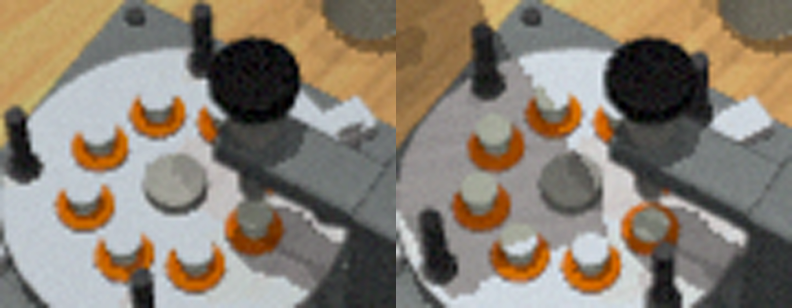

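The mould under the press is now flush where it stood raised at the start. All the other visible cores are raised, and the knob is back at its starting height. Handing in.

```bash
python3 - <<'E'
from cell import arm
print(arm.state()["t"]); arm.finish_job()
E
```

```text
58.5083
the job is handed in; nothing more can be done
```

I zeroed the turret, turned it forward three clicks and pressed core 3 home. I handed the job in at 58.5 s of the 72 s, and no verdict is reported.

- **Zeroing:** I turned the turret back four clicks and held it on the zero stop with about 11.4 N at a post for over 0.5 s. I did not measure the force on the stop itself; I estimate about 7 N there.
- **Third click:** I pushed it forward three clicks from zero. The posts and the ear matched click 3 in the wrist camera picture.
- **Press:** The force stepped up over about 12 mm of travel, then rose to about 15 N with almost no further movement. I held that for 0.25 s, then let the press rise.
- **Last checks:** The picture comparison shows the core under the press flush, the knob back at its starting height and the other visible cores raised. One core beside the press arm is partly hidden. The cup, lid, mould half and stick look unmoved. The arm was clear, with no force on the tool.
- **Force margins:** The readings I sampled peaked at about 12 N on the post (limit 20) and 15 N on the knob (limit 25).

**Disagreement with the stated geometry:** the shut fingertips do not end at the stated TCP. Triangulation from two cameras put them about 20 mm short, the pass over the post suggested at least 27 mm, and the knob contact suggested nearer 40 mm. My first push stroke therefore passed over a post without touching it. I redid it lower, and the later contacts came where expected.

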